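# Open the blue jar on the coffee bar

## Robot

A 7-joint arm with a two-finger parallel gripper is mounted at the origin on the work surface. World frame = base frame: x ahead of the robot, y to its left, z up, the work surface at z = 0. Lengths are in mm, angles in rad, forces in N, time in s.
With the tool pointing down it reaches from about 400 to 875 mm from the base axis. Payload 4.4 kg.
Tool frame: the origin (TCP) lies midway between the tips of the shut fingers; the grasp point (between the pads) lies 19 mm behind it; z points along the fingers, y is the line along which they close (so a half turn about z gives the same grasp; the last joint's range is limited). The gripper opens to 85 mm and grips with 20 to 120 N. Pads are 22 mm wide; open, the fingers measure 114 mm over their backs; the gripper's body (76 mm by 85 mm) begins 54 mm behind the grasp point. The pads swing forward as they close: fully open they stand 13 mm farther back than shut.
Start: joints at [-1.208, 0.628, 0.038, 1.517, -0.027, 0.996, -0.02], TCP at [270.236, 591.177, 231.313] pointing down, gripper open.
Joint ranges: [-3.06, 3.06], [-0.37, 2.12], [-1.25, 1.32], [0.18, 2.47], [-1.1, 4.24], [0.23, 1.98], [-2.94, 2.94]. Speed limits (rad/s): [2.57, 2.57, 3.14, 3.14, 3.14, 3.14, 3.14].

## Interface

Orientations are given as [roll, pitch, yaw] about the fixed x, y, z axes, in that order (R = Rz(yaw) Ry(pitch) Rx(roll)).
In Python, from cell import readout, optics, order gives the robot as it stands.
- The arm moves only by the shell command python3 -m jog 'ROWS'. ROWS is a JSON object of lists of equal length, an entry for each row: "claw": the opening, from 0 (shut) to 1 (fully open); "xyz": the shift along the tool's x, y, z each as a share of 0.1 m, from -1 to 1, a list of three; "twist": the turn, a rotation vector about the tool's x, y, z each as a share of 180 degrees, from -1 to 1, a list of three. A call has 1 to 12 rows; each row shifts and turns the commanded pose from where the row before left it, along the tool's axes as they then stand; what a row does not reach is not made up. A row lasts 1/8 s, in which the tool goes at most 62.5 mm and 10.7 degrees, less where a joint would pass 70% of its speed; a pose out of reach is approached as far as the arm can. A call with a number of a shift or a turn outside -1 to 1 is refused whole. A call with a gripper value outside its range is refused whole. The fingers move at their own pace and stop on an object; the grip force is fixed at half the most. Time passes only in rows, so rows that do not move let the fingers close. It gives the time, the measured TCP pose, the force, the opening and the grip force at its end, in the units of the state.
- readout.read_state(): the state, without advancing time (a new reading comes with each control period).
- optics.get_image(name): name is "scene" or "top" or "wrist"; returns a dict with "color" (384x512x3 uint8, red, green, blue), "fovy" (degrees; the focal length in pixels is half the picture's height over the tangent of half this angle, whatever the lens; pixels are square), "cx", "cy" (the principal point, pixels), "view" (4x4, takes a point from world to camera coordinates). Camera axes: x right, y up, looking along -z (the intrinsics and any distortion apply to the point x, -y, -z); pixel columns grow to the right and rows downward; lengths in mm; the calibration is good to about 2 mm. The wrist camera is an equidistant fisheye: a pixel r from the principal point sees the ray r / f radians off the axis. A picture is of the moment at which its call begins. There is no depth.
- order.finish_job(): hands the job in; it is judged then, once.
Trained networks look in the newest picture that a camera, given by its name, has taken for a name from the list of things; names that differ only in an ending like _2 or _b are one class to them, and where a whole thing is asked for, a point or a joint stands for the part that bears it (a point fixed in the world has none). Each returns a list of dicts, best first, with "score" (0 to 1); they miss things now and then, are a little off and sometimes report something else, mostly with a low value. They report only what shows in the picture. A call takes as long as a camera call. They do not tell look-alikes from the thing itself.
- optics.boxes_of(camera, label): "rect" ([left, top, width, height] in pixels, round what is visible of it).
The state is a dict: "clock": time; "qpos": joint angles; "qd": joint speeds; "tau": joint torques, N m; "eef_pos": TCP position; "tool_rot": TCP orientation; "force": force on the tool from outside, world axes, zero at the start; "torque": the same for the moment, N m; "width": finger opening in mm; "gripper_force": force on a finger pad.
Only numpy, scipy, OpenCV 4.12 (cv2) and the standard library are available. Lean on these libraries where they do the work, as an engineer would, in place of code of your own. Each camera call takes 0.05 s, during which the arm holds its last target. There are 200 camera calls.

## Task

Unscrew the wooden lid of the blue jar (anticlockwise seen from above), lift it straight off and set it down gently, flat, right way up, in the middle of the round cork mat, then let go. Leave the white jar closed.

Things in the scene. Friction and masses are not known exactly. Their poses are not given: they have to be found in the camera images.
- blue_lid: Loose lid of the BLUE jar: pale oak, 80 mm across, 0.12 kg, with a dark grip bar on top, 56 mm long (lid's x) and 20 mm wide (lid's y). Origin: centre of the skirt's underside, z up; disc top at 25 mm, bar from 25 to 55 mm. Starts 100 mm above the counter. Coarse thread: free 75 to 150 degrees anticlockwise from above (aim for 1.5 rad); turns easily, does not rise; then lifts by its weight alone.
- blue_jar: Blue jar in a steel flange screwed to the counter; it cannot move. Body 110 mm across, flange 136 mm, threaded neck 60 mm, rim 120 mm above the counter. Origin: centre of the underside, z up; the closed lid's x axis lies along its x axis. The lid must rise 20 mm to clear the rim. A white jar of the same shape, with the same lid, stands near by.
- mat: Round cork mat fixed on the counter, 150 mm in diameter, 8 mm thick. Origin: centre of its underside, on the counter; z up, so its top is 8 mm above the origin.
- white_lid_end (a point): A point on the lid of the WHITE jar, which stays closed: the top of one end of its grip bar, 28 mm from the lid's axis and 155 mm above the counter.
Not all that is in view belongs to the job. Leave any green or yellow look-alike of the blue_lid alone.

How it is judged (in metres and radians):
On the way, in this order (a step that is already met when the one before it is completed fails the run):
1. the blue jar's lid has been turned loose on its neck (about 60 degrees or more) (angle between the x axis of blue_lid and the x axis of blue_jar, either way round above 1 rad and z of blue_lid in the frame of blue_jar below 0.115 m and horizontal distance between blue_lid and blue_jar below 0.015 m), for 0.1 s.
2. the lid has been lifted straight off, clear above the rim (z of blue_lid in the frame of blue_jar above 0.122 m and horizontal distance between blue_lid and blue_jar below 0.04 m and angle between blue_lid's own z axis and vertical below 0.35 rad), for 0.05 s.
At the end, for the whole second after the job is handed in: The blue jar's lid lies at rest, right way up and flat (within 8 degrees) on the cork mat, its centre within 30 mm of the mat's centre, and the white jar is still closed (horizontal distance between blue_lid and mat below 0.03 m and z of blue_lid in the frame of mat between 0.004 and 0.013 m and angle between blue_lid's own z axis and vertical below 0.15 rad and linear speed of blue_lid below 0.02 m/s); the robot touches nothing.
It fails at once if the white jar's lid is turned or moved (more than 12 mm at its grip bar's end) (distance of white_lid_end from where it was at the start of the episode above 0.012 m).
It fails at once if the lid is dropped or slammed down (more than 40 N on the mat) (contact force between blue_lid and mat above 40 N).
It also fails if it takes over 48 s, if anything falls off the work surface, if the arm or the gripper's body presses on something with over 40 N, if the wrist force passes 120 N, or if a joint passes its speed limit or range.

## Working session

There is one attempt and no reset: what is moved stays moved. The work goes in short steps, Python scripts to look and compute and a shell command to move; the robot and the scene stay as the last step left them, time stands still between calls to the robot, and variables do not carry over. Pictures are saved under pics/ and viewed, at most 10 in all, crops included, and the job is handed in when it is done.

```bash
mkdir -p pics; ls; cat > h.py <<'E'
import numpy as np, cv2
from cell import readout, optics, order
def ray(im,u,v):
    H=im["color"].shape[0]; f=H/2/np.tan(np.radians(im["fovy"])/2)
    d=np.array([(u-im["cx"])/f,-(v-im["cy"])/f,-1.]); V=np.array(im["view"])
    return -V[:3,:3].T@V[:3,3], V[:3,:3].T@d
def at(im,u,v,z):
    o,d=ray(im,u,v); return o+d*(z-o[2])/d[2]
def pix(im,p):
    H=im["color"].shape[0]; f=H/2/np.tan(np.radians(im["fovy"])/2)
    V=np.array(im["view"]); c=V[:3,:3]@p+V[:3,3]; return np.array([im["cx"]-f*c[0]/c[2], im["cy"]+f*c[1]/c[2]])
E
python3 - <<'E'
from h import *
ims={n:optics.get_image(n) for n in("scene","top")}
cv2.imwrite("pics/a.png",cv2.resize(np.vstack([ims[n]["color"] for n in ims])[...,::-1],(450,675))[:600] if 0 else cv2.resize(np.hstack([ims[n]["color"] for n in ims])[...,::-1],(800,300)))
cv2.imwrite("pics/top.png",cv2.resize(ims["top"]["color"][...,::-1],(800,600)))
for n in ims:
    print(n,ims[n]["fovy"],ims[n]["cx"],ims[n]["cy"],[k for k in ims[n]])
    for l in("blue_lid","blue_jar","mat"):
        print(l,[(round(b["score"],2),np.round(b["rect"])) for b in optics.boxes_of(n,l)])
s=readout.read_state();print(s)
E
```

```text
pics
scene 43.16947410182045 258.34774394438375 189.70907065095105 ['color', 'fovy', 'cx', 'cy', 'view']
blue_lid [(0.9, array([176., 205.,  30.,  32.])), (0.74, array([134., 252.,  33.,  27.]))]
blue_jar [(0.96, array([204., 252.,  52.,  55.]))]
mat [(0.67, array([248., 190.,  50.,  39.]))]
top 49.36674377396927 259.14915169398154 186.70291736608826 ['color', 'fovy', 'cx', 'cy', 'view']
blue_lid [(0.95, array([355., 235.,  34.,  28.])), (0.75, array([329., 155.,  38.,  30.])), (0.25, array([316., 154.,  50.,  52.]))]
blue_jar [(0.58, array([318., 153.,  50.,  51.]))]
mat [(0.56, array([215., 165.,  56.,  56.]))]
{'clock': 0.4, 'qpos': array([-1.20777521,  0.6285451 ,  0.03851   ,  1.51750134, -0.02697563,
        0.99630875, -0.02002314]), 'qd': array([-0.00011359, -0.00075375,  0.00120541,  0.00143653,  0.00093357,
        0.00127162, -0.00063242]), 'tau': array([-2.25321142e-03, -5.62655103e+01,  1.22311894e+00, -1.93477160e+01,
        1.07427142e-02,  4.21220757e-03,  2.44855187e-05]), 'eef_pos': array([270.23464096, 591.0958305 , 231.18701109]), 'tool_rot': array([-3.14134885e+00,  3.02203453e-06,  2.71272625e+00]), 'force': array([0.36582249, 0.036323  , 0.94520653]), 'torque': array([ 0.07930569, -0.00715415,  0.01380239]), 'gripper_force': 0.0, 'width': 85.44447269126492}
```

View pics/top.png

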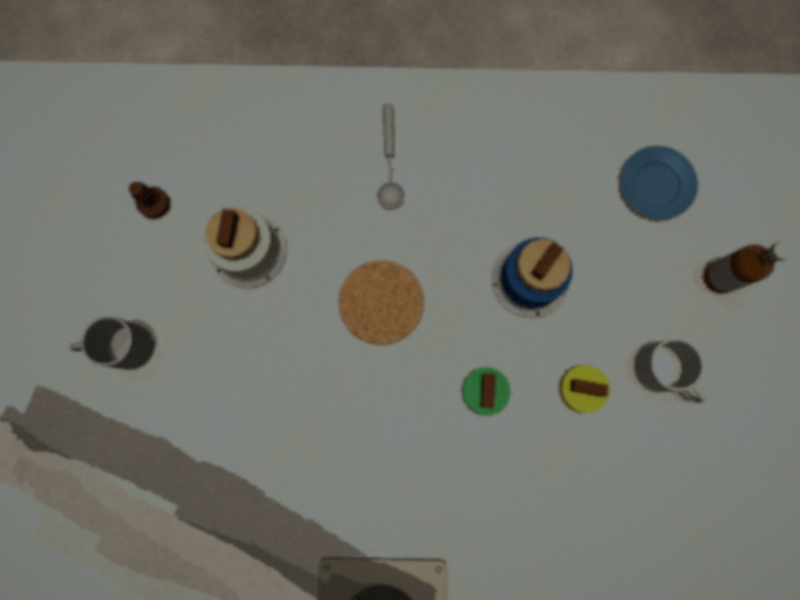

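View pics/a.png

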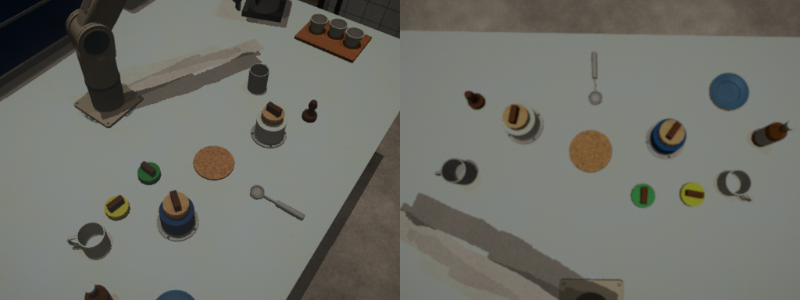

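Top picture (800x600): the candidates are the oak lid on the blue jar (545,262), the oak lid on the white jar (230,232), the green look-alike (486,390) and the yellow look-alike (585,389). I choose (545,262), since it sits on the blue jar. The mat is at (382,302).

```bash
python3 - <<'E'
from h import *
from scipy.ndimage import label
t=optics.get_image("top"); c=t["color"]
s=optics.get_image("scene")
def crop(im,u,v,r): return cv2.resize(im["color"][v-r:v+r,u-r:u+r][...,::-1],(400,400),interpolation=cv2.INTER_CUBIC)
cv2.imwrite("pics/crop.png",np.hstack([crop(t,347,170,32),crop(s,226,268,36)]))
def blob(m,u,v):
    l,n=label(m); ids=l[v-4:v+5,u-4:u+5]; ids=ids[ids>0]
    return l==np.bincount(ids).argmax()
# mat
for n,im,(u,v),zt in(("top",t,(244,193),8),("scene",s,(273,208),8)):
    h=cv2.cvtColor(im["color"],cv2.COLOR_RGB2HSV).astype(int)
    m=(h[...,0]>=8)&(h[...,0]<=22)&(h[...,1]>90)
    b=blob(m,u,v); p=np.argwhere(b)[:,::-1].astype(float)
    P=np.array([at(im,*q,zt) for q in p])[:,:2]
    (cx,cy),r=cv2.minEnclosingCircle(P.astype(np.float32)); print(n,"mat",P.mean(0),(cx,cy),r,len(P))
# lid
for n,im,(u,v) in(("top",t,(349,168)),("scene",s,(226,262))):
    h=cv2.cvtColor(im["color"],cv2.COLOR_RGB2HSV).astype(int); w=np.zeros(h.shape[:2],bool); w[v-32:v+33,u-32:u+33]=1
    oak=w&(h[...,0]>=5)&(h[...,0]<=25)&(h[...,1]>60)&(h[...,2]>110)
    l,k=label(oak); print(n,"oak",oak.sum(), np.bincount(l.ravel())[1:])
    p=np.argwhere(oak)[:,::-1]; P=np.array([at(im,*q,125) for q in p])[:,:2]
    (cx,cy),r=cv2.minEnclosingCircle(P.astype(np.float32)); print("disc",cx,cy,r)
    bar=w&((h[...,0]<=14)|(h[...,0]>=165))&(h[...,2]<110)&(h[...,1]>70)
    l,k=label(bar); cnt=np.bincount(l.ravel()); cnt[0]=0; bar=l==cnt.argmax()
    p=np.argwhere(bar)[:,::-1]
    for z in(155,140):
        P=np.array([at(im,*q,z) for q in p])[:,:2]
        (a,bb),sz,an=cv2.minAreaRect(P.astype(np.float32))
        ev=np.linalg.svd(P-P.mean(0),full_matrices=False)[2][0]
        print("bar z",z,P.mean(0),(a,bb),sz,an,"pca deg",np.degrees(np.arctan2(ev[1],ev[0])),len(P))
E
```

```text
top mat [525.03397513  12.64686558] (525.8876342773438, 12.59280014038086) 73.22882080078125 2252
scene mat [528.10529338   8.68620754] (527.7743530273438, 10.462940216064453) 75.29059600830078 1790
top oak 480 [480]
disc 571.1627807617188 -248.34535217285156 38.49489974975586
bar z 155 [ 568.43026625 -245.58148255] (568.1732177734375, -245.318115234375) (18.945331573486328, 59.048492431640625) 55.721553802490234 pca deg 143.70807305334282 180
bar z 140 [ 572.05134936 -248.84678585] (571.790283203125, -248.57937622070312) (19.237960815429688, 59.96056365966797) 55.721458435058594 pca deg 143.70807305334284 180
scene oak 505 [505]
disc 570.4138793945312 -248.34341430664062 39.46007537841797
bar z 155 [ 573.79722099 -250.67889318] (575.0486450195312, -252.5465850830078) (22.24152183532715, 62.586238861083984) 54.57390213012695 pca deg -32.26333817349739 187
bar z 140 [ 567.68788019 -244.61674919] (568.9585571289062, -246.51309204101562) (22.58298110961914, 63.54703140258789) 54.57393264770508 pca deg -32.26333817349737 187
```

View pics/crop.png

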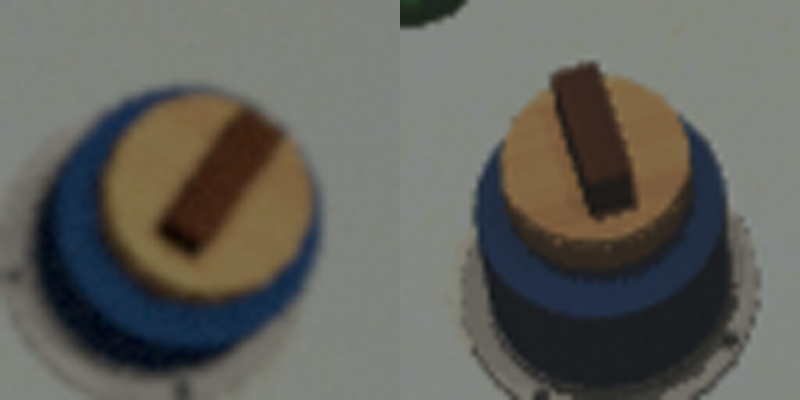

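The crop confirms the oak lid on the blue jar. Its disc centre comes out at (571,-248) in both cameras with radius about 39 mm (40 expected), and the bar axis is at about -35.5°. The mat is at about (526.5,11.5). I'll go to tool yaw -35.5° and later turn to about +50°. The first half of the rotation comes first.

```bash
python3 -m jog '{"claw":[1,1,1,1,1,1,1,1,1,1],"xyz":[[0,0,0],[0,0,0],[0,0,0],[0,0,0],[0,0,0],[0,0,0],[0,0,0],[0,0,0],[0,0,0],[0,0,0]],"twist":[[0,0,0.053],[0,0,0.053],[0,0,0.053],[0,0,0.053],[0,0,0.053],[0,0,0.053],[0,0,0.053],[0,0,0.053],[0,0,0.053],[0,0,0.053]]}'
cat >> h.py <<'E'
def go(x,y,z,yaw=None,lab=""):
    from scipy.spatial.transform import Rotation as R
    s=readout.read_state(); r=R.from_euler("xyz",s["tool_rot"])
    print(lab,"shift shares total",np.round(r.inv().apply(np.array([x,y,z])-s["eef_pos"])/100,3),"rot",np.round(np.degrees(s["tool_rot"]),2),"pos",np.round(s["eef_pos"],1),"q7",round(s["qpos"][6],2),"F",np.round(s["force"],1),"t",s["clock"],"w",round(s["width"],1))
    if yaw is not None:
        g=R.from_euler("xyz",[180,0,yaw],degrees=True); print("twist",np.round((r.inv()*g).as_rotvec()/np.pi,4))
E
python3 -c "
from h import *
go(571,-248,231,-35.5)"
```

```text
clock: 1.75
eef_pos: [270.1, 591.3, 231.4]
tool_rot: [-3.141, -0.0, 1.043]
force: [-0.5, 0.0, -1.4]
width: 85.9
gripper_force: 0.0
 shift shares total [-5.732e+00  6.829e+00  1.000e-03] rot [-1.7999e+02 -1.0000e-02  5.9730e+01] pos [270.1 591.3 231.4] q7 -1.41 F [-0.5  0.  -1.4] t 1.75 w 85.9
twist [-1.000e-04  0.000e+00  5.291e-01]
```

```bash
python3 -m jog '{"claw":[1,1,1,1,1,1,1,1,1,1,1,1],"xyz":[[-0.2,0.24,0],[-0.36,0.43,0],[-0.36,0.43,0],[-0.36,0.43,0],[-0.36,0.43,0],[-0.36,0.43,0],[-0.36,0.43,0],[-0.36,0.43,0],[-0.36,0.43,0],[-0.36,0.43,0],[-0.36,0.43,0],[-0.36,0.43,0]],"twist":[[0,0,0],[0,0,0],[0,0,0],[0,0,0],[0,0,0],[0,0,0],[0,0,0],[0,0,0],[0,0,0],[0,0,0],[0,0,0],[0,0,0]]}'
python3 -c "
from h import *
go(571,-248,231,-35.5)"
```

```text
clock: 3.25
eef_pos: [493.7, -19.0, 231.6]
tool_rot: [3.141, -0.001, 1.048]
force: [1.5, 0.8, 0.5]
width: 85.4
gripper_force: 0.0
 shift shares total [-1.599  1.813  0.005] rot [ 1.7997e+02 -5.0000e-02  6.0060e+01] pos [493.7 -19.  231.6] q7 -0.21 F [1.5 0.8 0.5] t 3.25 w 85.4
twist [-1.000e-04 -3.000e-04  5.309e-01]
```

```bash
python3 -m jog '{"claw":[1,1,1,1,1,1,1,1,1,1,1,1],"xyz":[[-0.36,0.41,0],[-0.34,0.39,0],[-0.32,0.37,0],[-0.2,0.23,0],[-0.1,0.12,0],[0,0,0],[0,0,0],[0,0,0],[0,0,0],[0,0,0],[0,0,0],[0,0,0]],"twist":[[0,0,0],[0,0,0],[0,0,0],[0,0,0],[0,0,0],[0,0,0.057],[0,0,0.057],[0,0,0.057],[0,0,0.057],[0,0,0.057],[0,0,0.057],[0,0,0.057]]}'
python3 -c "
from h import *
go(571,-248,231,-35.5)"
```

```text
clock: 4.75
eef_pos: [558.9, -206.1, 231.2]
tool_rot: [-3.14, 0.0, -0.21]
force: [-0.3, -0.9, -0.1]
width: 85.5
gripper_force: 0.0
 shift shares total [0.206 0.385 0.001] rot [-1.7992e+02  3.0000e-02 -1.2020e+01] pos [ 558.9 -206.1  231.2] q7 -0.92 F [-0.3 -0.9 -0.1] t 4.75 w 85.5
twist [-0.0004  0.0002  0.1304]
```

```bash
python3 -m jog '{"claw":[1,1,1,1,1,1],"xyz":[[0,0,0],[0,0,0],[0,0,0],[0.25,0.3,0],[0.17,0.2,0],[0,0,0]],"twist":[[0,0,0.05],[0,0,0.05],[0,0,0.03],[0,0,0],[0,0,0],[0,0,0]]}'
python3 - <<'E'
from h import *
go(571,-248,231,-35.5)
w=optics.get_image("wrist"); cv2.imwrite("pics/w1.png",w["color"][...,::-1])
E
```

```text
clock: 5.5
eef_pos: [563.8, -274.0, 231.4]
tool_rot: [3.141, -0.0, -0.616]
force: [0.4, 0.7, 0.7]
width: 85.5
gripper_force: 0.0
 shift shares total [-0.092 -0.254  0.004] rot [ 1.7998e+02 -1.0000e-02 -3.5290e+01] pos [ 563.8 -274.   231.4] q7 -1.18 F [0.4 0.7 0.7] t 5.5 w 85.5
twist [ 0.0001 -0.0001  0.0012]
```

View pics/w1.png

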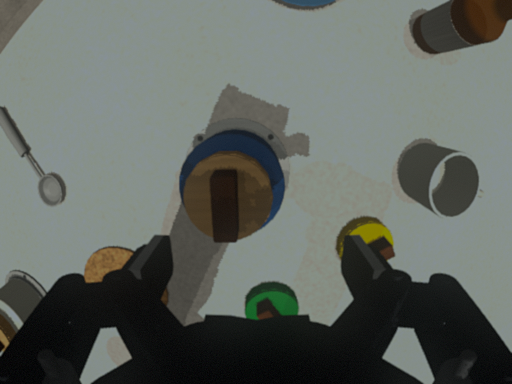

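The wrist view shows the lid at about (225,195), with the bar vertical in the picture and so aligned with tool x. The bar sits 34 px left of the finger midline, which agrees with the computed residual of -25 mm in tool y.

```bash
python3 -m jog '{"claw":[1,1,1,1],"xyz":[[-0.09,-0.25,0.1],[0,0,0.3],[0,0,0],[0,0,0]],"twist":[[0,0,0],[0,0,0],[0,0,0],[0,0,0]]}'
python3 - <<'E'
from h import *
go(571,-248,129,-35.5)
w=optics.get_image("wrist"); cv2.imwrite("pics/w2.png",w["color"][...,::-1])
# expected bar ends in fisheye
f=384/2/np.tan(np.radians(w["fovy"])/2); V=np.array(w["view"])
def fp(p):
    c=V[:3,:3]@np.array(p)+V[:3,3]; a=np.array([c[0],-c[1],-c[2]]); rr=np.hypot(a[0],a[1]); th=np.arctan2(rr,a[2])
    return np.round([w["cx"]+f*th*a[0]/rr,w["cy"]+f*th*a[1]/rr],1)
a=np.radians(-35.5); d=np.array([np.cos(a),np.sin(a)]); n=np.array([-d[1],d[0]])
for i in(-1,1):
  for j in(-1,1): print(i,j,fp([*(np.array([571,-248])+i*28*d+j*10*n),155]))
E
```

```text
clock: 6.05
eef_pos: [571.6, -246.8, 192.1]
tool_rot: [-3.141, -0.001, -0.614]
force: [0.4, -0.9, 1.3]
width: 85.3
gripper_force: 0.0
 shift shares total [0.001 0.013 0.631] rot [-1.7999e+02 -4.0000e-02 -3.5150e+01] pos [ 571.6 -246.8  192.1] q7 -1.18 F [ 0.4 -0.9  1.3] t 6.05 w 85.3
twist [-0.0001 -0.0002  0.0019]
-1 -1 [274.2 254.5]
-1 1 [244.7 254.4]
1 -1 [276.5 173.3]
1 1 [244.1 173.1]
```

View pics/w2.png

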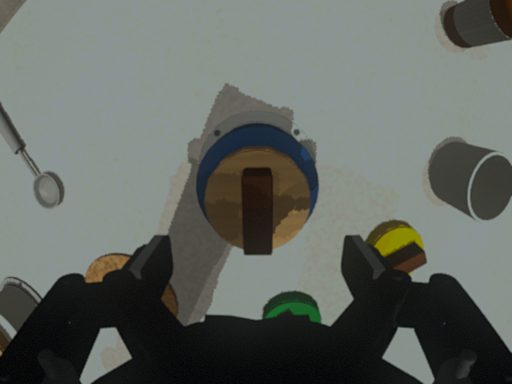

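In the picture the bar spans x 242-273 and y 168-255, against a prediction of 244-276 and 173-254, so it agrees within about 2 mm. Next I go down and close.

```bash
python3 -m jog '{"claw":[1,1,1,1,0,0,0,0,0,0,0,0],"xyz":[[0,0,0.2],[0,0,0.25],[0,0,0.17],[0,0,0],[0,0,0],[0,0,0],[0,0,0],[0,0,0],[0,0,0],[0,0,0],[0,0,0],[0,0,0]],"twist":[[0,0,0],[0,0,0],[0,0,0],[0,0,0],[0,0,0],[0,0,0],[0,0,0],[0,0,0],[0,0,0],[0,0,0],[0,0,0],[0,0,0]]}'
python3 -c "
from h import *
go(571,-248,129,-35.5)"
```

```text
clock: 7.6
eef_pos: [571.6, -247.4, 129.9]
tool_rot: [-3.141, -0.001, -0.614]
force: [0.4, -0.4, 4.9]
width: 19.3
gripper_force: 59.3
 shift shares total [-0.002  0.008  0.009] rot [-1.7998e+02 -6.0000e-02 -3.5190e+01] pos [ 571.6 -247.4  129.9] q7 -1.12 F [ 0.4 -0.4  4.9] t 7.6 w 19.3
twist [-0.0001 -0.0003  0.0017]
```

```bash
python3 -m jog '{"claw":[0,0,0,0,0,0],"xyz":[[0,0,0],[0,0,0],[0,0,0],[0,0,0],[0,0,0],[0,0,0]],"twist":[[0,0,-0.02],[0,0,-0.035],[0,0,-0.04],[0,0,-0.04],[0,0,-0.04],[0,0,-0.04]]}'
python3 -c "
from h import *
go(571,-248,129,50.5)"
```

```text
clock: 8.35
eef_pos: [571.7, -247.6, 129.9]
tool_rot: [3.141, -0.001, 0.065]
force: [-0.4, 0.4, 5.2]
width: 19.3
gripper_force: 59.2
 shift shares total [-0.007  0.004  0.009] rot [ 1.7996e+02 -7.0000e-02  3.7200e+00] pos [ 571.7 -247.6  129.9] q7 -0.57 F [-0.4  0.4  5.2] t 8.35 w 19.3
twist [ 0.0003 -0.0003 -0.2599]
```

```bash
python3 -m jog '{"claw":[0,0,0,0,0,0,0,0,0,0],"xyz":[[0,0,0],[0,0,0],[0,0,0],[0,0,0],[0,0,0],[0,0,0],[0,0,0],[0,0,0],[0,0,0],[0,0,0]],"twist":[[0,0,-0.04],[0,0,-0.04],[0,0,-0.04],[0,0,-0.04],[0,0,-0.04],[0,0,-0.04],[0,0,-0.02],[0,0,0],[0,0,0],[0,0,0]]}'
python3 - <<'E'
from h import *
go(571,-248,129,50.5)
t=optics.get_image("scene"); cv2.imwrite("pics/s2.png",cv2.resize(t["color"][200:330,130:310][...,::-1],(720,520)))
E
```

```text
clock: 9.6
eef_pos: [571.7, -247.5, 129.9]
tool_rot: [3.14, -0.0, 0.877]
force: [-0.3, -0.0, 5.1]
width: 19.1
gripper_force: 59.4
 shift shares total [-0.009 -0.002  0.009] rot [ 1.7994e+02 -2.0000e-02  5.0250e+01] pos [ 571.7 -247.5  129.9] q7 0.06 F [-0.3 -0.   5.1] t 9.6 w 19.1
twist [ 0.0004 -0.0001 -0.0014]
```

View pics/s2.png

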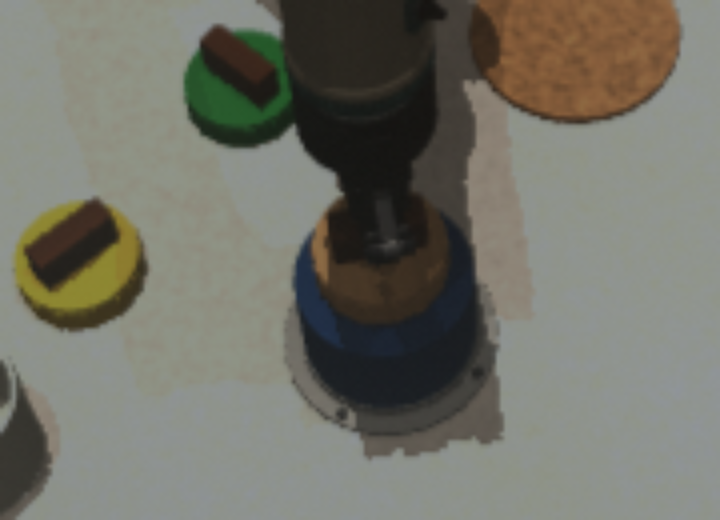

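The scene view shows the bar turned across (about (380,230) in the crop), still in the fingers, with the lid seated. So 85° is done, and I lift straight up.

```bash
python3 -m jog '{"claw":[0,0,0,0,0,0,0,0,0,0],"xyz":[[0,0,-0.04],[0,0,-0.06],[0,0,-0.06],[0,0,-0.06],[0,0,-0.06],[0,0,-0.06],[0,0,-0.06],[0,0,-0.06],[0,0,-0.06],[0,0,0]],"twist":[[0,0,0],[0,0,0],[0,0,0],[0,0,0],[0,0,0],[0,0,0],[0,0,0],[0,0,0],[0,0,0],[0,0,0]]}'
python3 -c "
from h import *
go(527,11,182)"
```

```text
clock: 10.9
eef_pos: [571.6, -247.4, 181.9]
tool_rot: [3.141, -0.0, 0.878]
force: [0.2, -0.2, -2.2]
width: 19.3
gripper_force: 58.5
 shift shares total [ 1.704 -1.993 -0.003] rot [ 1.7994e+02 -2.0000e-02  5.0310e+01] pos [ 571.6 -247.4  181.9] q7 0.03 F [ 0.2 -0.2 -2.2] t 10.9 w 19.3
```

```bash
python3 -m jog '{"claw":[0,0,0,0,0,0,0,0,0,0,0,0],"xyz":[[0.08,-0.09,0],[0.15,-0.18,0],[0.2,-0.24,0],[0.24,-0.28,0],[0.25,-0.29,0],[0.25,-0.29,0],[0.23,-0.27,0],[0.16,-0.19,0],[0.1,-0.11,0],[0.04,-0.05,0],[0,0,0],[0,0,0]],"twist":[[0,0,0],[0,0,0],[0,0,0],[0,0,0],[0,0,0],[0,0,0],[0,0,0],[0,0,0],[0,0,0],[0,0,0],[0,0,0],[0,0,0]]}'
python3 - <<'E'
from h import *
go(527,11,38)
ims=[optics.get_image(n) for n in("scene","top")]
cv2.imwrite("pics/m.png",np.hstack([cv2.resize(i["color"][v-60:v+60,u-60:u+60][...,::-1],(400,400)) for i,(u,v) in zip(ims,((265,195),(244,193)))]))
E
```

```text
clock: 12.4
eef_pos: [526.9, 9.5, 181.4]
tool_rot: [3.141, 0.0, 0.876]
force: [1.0, 0.1, -1.4]
width: 18.7
gripper_force: 58.6
 shift shares total [ 0.013 -0.01   1.434] rot [1.7996e+02 2.0000e-02 5.0220e+01] pos [526.9   9.5 181.4] q7 -0.35 F [ 1.   0.1 -1.4] t 12.4 w 18.7
```

View pics/m.png

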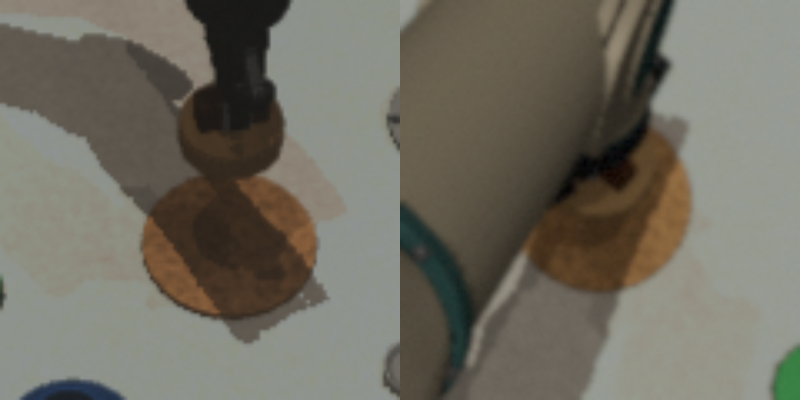

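Both views show the lid held level above the mat (scene crop: lid (232,130), mat (230,245)). Contact is expected at TCP z ≈ 38. I'll descend to about 45 and then creep.

```bash
python3 -m jog '{"claw":[0,0,0,0,0,0,0,0,0,0,0,0],"xyz":[[0.01,-0.01,0.08],[0,0,0.15],[0,0,0.2],[0,0,0.2],[0,0,0.2],[0,0,0.2],[0,0,0.15],[0,0,0.1],[0,0,0.05],[0,0,0.02],[0,0,0],[0,0,0]],"twist":[[0,0,0],[0,0,0],[0,0,0],[0,0,0],[0,0,0],[0,0,0],[0,0,0],[0,0,0],[0,0,0],[0,0,0],[0,0,0],[0,0,0]]}'
python3 -c "
from h import *
go(527,11,38)"
```

```text
clock: 14.0
eef_pos: [526.9, 12.1, 46.7]
tool_rot: [3.141, -0.001, 0.878]
force: [-0.6, -0.4, 0.1]
width: 19.1
gripper_force: 58.6
 shift shares total [-0.008  0.008  0.087] rot [ 1.7996e+02 -4.0000e-02  5.0310e+01] pos [526.9  12.1  46.7] q7 -0.22 F [-0.6 -0.4  0.1] t 14.0 w 19.1
```

```bash
python3 -m jog '{"claw":[0,0,0,0,0,0,0,0],"xyz":[[0,0,0.015],[0,0,0.015],[0,0,0.015],[0,0,0.01],[0,0,0.01],[0,0,0.01],[0,0,0],[0,0,0]],"twist":[[0,0,0],[0,0,0],[0,0,0],[0,0,0],[0,0,0],[0,0,0],[0,0,0],[0,0,0]]}'
python3 -c "
from h import *
go(527,11,38)"
```

```text
clock: 15.0
eef_pos: [526.6, 12.1, 38.8]
tool_rot: [3.142, -0.0, 0.878]
force: [-0.1, -0.2, -0.7]
width: 18.8
gripper_force: 58.6
 shift shares total [-0.006  0.01   0.008] rot [180.    -0.    50.31] pos [526.6  12.1  38.8] q7 -0.21 F [-0.1 -0.2 -0.7] t 15.0 w 18.8
```

```bash
python3 -m jog '{"claw":[0,0,0,0],"xyz":[[0,0,0.005],[0,0,0.005],[0,0,0],[0,0,0]],"twist":[[0,0,0],[0,0,0],[0,0,0],[0,0,0]]}'
```

```text
clock: 15.5
eef_pos: [526.6, 12.1, 37.9]
tool_rot: [3.142, -0.0, 0.878]
force: [-0.5, -0.6, 0.6]
width: 19.1
gripper_force: 58.9
```

```bash
python3 -m jog '{"claw":[0,0,0],"xyz":[[0,0,0.005],[0,0,0],[0,0,0]],"twist":[[0,0,0],[0,0,0],[0,0,0]]}'
```

```text
clock: 15.88
eef_pos: [526.6, 12.1, 37.9]
tool_rot: [-3.141, -0.0, 0.878]
force: [-1.1, 0.4, 6.8]
width: 18.7
gripper_force: 59.7
```

Contact is gentle at 6.8 N, so I release and retreat straight up.

```bash
python3 -m jog '{"claw":[0.3,0.6,1,1,1,1,1,1,1,1,1,1],"xyz":[[0,0,0],[0,0,0],[0,0,0],[0,0,0],[0,0,0],[0,0,0],[0,0,-0.1],[0,0,-0.2],[0,0,-0.3],[0,0,-0.3],[0,0,-0.3],[0,0,-0.2]],"twist":[[0,0,0],[0,0,0],[0,0,0],[0,0,0],[0,0,0],[0,0,0],[0,0,0],[0,0,0],[0,0,0],[0,0,0],[0,0,0],[0,0,0]]}'
python3 -m jog '{"claw":[1,1,1,1],"xyz":[[0,0,0],[0,0,0],[0,0,0],[0,0,0]],"twist":[[0,0,0],[0,0,0],[0,0,0],[0,0,0]]}'
python3 - <<'E'
from h import *
ims=[optics.get_image(n) for n in("scene","wrist")]
cv2.imwrite("pics/f.png",np.hstack([cv2.resize(i["color"][...,::-1],(400,300)) for i in ims]))
E
```

```text
clock: 17.38
eef_pos: [527.0, 12.0, 179.4]
tool_rot: [3.14, -0.001, 0.878]
force: [0.7, 0.4, -0.0]
width: 85.4
gripper_force: 0.0
clock: 17.88
eef_pos: [526.2, 12.0, 176.6]
tool_rot: [-3.141, 0.001, 0.878]
force: [0.1, -0.4, 0.2]
width: 85.0
gripper_force: 0.0
```

View pics/f.png

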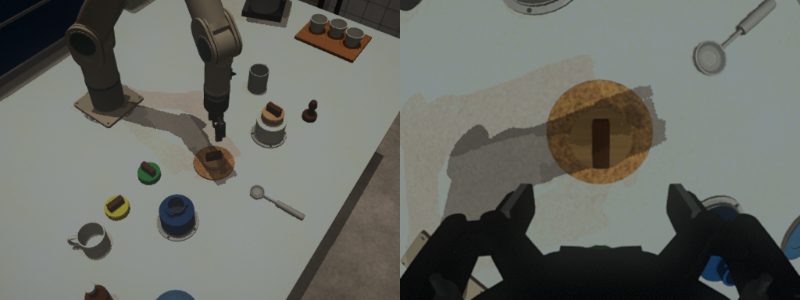

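The lid lies flat and centred on the mat (wrist view (600,132)), the blue jar is open, the white jar is still closed, and the gripper is clear.

```bash
python3 -c "
from cell import order
print(order.finish_job())"
```

```text
the job is handed in; nothing more can be done
None
```

I unscrewed the blue jar's lid, lifted it straight off and set it flat in the middle of the cork mat, with the white jar still closed; the job is handed in at about 18 s on the robot's clock, and no verdict came back.

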